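# Load the sample holder and hold the beam shutter open

## Robot

A 6-joint arm with a two-finger parallel gripper is mounted at the origin on the work surface. World frame = base frame: x ahead of the robot, y to its left, z up, the work surface at z = 0. Lengths are in mm, angles in rad, forces in N, time in s.
With the tool pointing down it reaches from about 300 to 775 mm from the base axis. Payload 14.6 kg.
Tool frame: the origin (TCP) lies midway between the tips of the shut fingers; the grasp point (between the pads) lies behind it (manip.grip_depth is the z of the grasp point in the tool frame, in mm); z points along the fingers, y is the line along which they close (so a half turn about z gives the same grasp; the last joint's range is limited). The gripper opens to 94 mm and grips with 3 to 60 N. Pads are 16 mm wide; open, the fingers measure 119 mm over their backs; the gripper's body (75 mm by 177 mm) begins 78 mm behind the grasp point.
Start: joints at [-1.183, 0.3, 1.521, -0, 1.321, -0.067], TCP at [241.597, -494.085, 205.446] pointing down, gripper open.
Joint ranges: [-3.03, 3.03], [-0.79, 2.21], [0.23, 2.52], [-1.04, 4.18], [0, 3.07], [-2.55, 2.55]. Speed limits (rad/s): [2.22, 2.22, 2.57, 3.14, 3.14, 3.14].

## Interface

Orientations are given as [roll, pitch, yaw] about the fixed x, y, z axes, in that order (R = Rz(yaw) Ry(pitch) Rx(roll)).
In Python, from cell import manip gives the robot as it stands.
- The arm moves only by the tool step_hand, called as name(argument=value, ...), one argument or row to a line, values as JSON. Schema: {"type":"object","properties":{"increments":{"type":"string"},"finger_gap":{"type":"number"},"grip_n":{"type":"number"},"only":{"type":"string"},"quiet":{"type":"boolean"},"lines":{"type":"string"}},"required":["increments"],"additionalProperties":false}. increments is a string of 1 to 5 rows, one to a line, with the numbers parted by commas; each row has 6 numbers: dx, dy, dz in units of 50 mm, then a rotation vector rx, ry, rz in units of 0.25 rad; each row is the pose to reach, as a shift and turn from the pose commanded when the call began, along the tool's axes at that moment; what a row does not reach only later rows make up. A row lasts 1/10 s, in which the tool goes at most 50 mm and 0.15 rad, less where a joint would pass 70% of its speed; a pose out of reach is approached as far as the arm can. finger_gap is the finger opening in mm, set as the call begins (left out keeps the last). The fingers move at their own pace and stop on an object; grip_n is the grip in N (left out, the last holds). Time passes only in rows, so rows that do not move let the fingers close. The tool returns the time, the measured TCP pose, the force, the opening and the grip force at its end. only (a regular expression) keeps the lines of the reply that match it, lines (a string "A,B") keeps lines A to B, and quiet returns only ok. Input that does not fit is refused with a message, and nothing moves.
- manip.read_state(): the state, without advancing time (a new reading comes with each control period).
- manip.camera(name): name is "side" or "top"; returns (picture, depth): 480x640x3 uint8, red, green, blue; 480x640 float32, mm along the optical axis (not along the pixel's ray), 0 where there is no reading.
- manip.camera_info(name): a dict with "K" (3x3 intrinsics, pixels), "dist" ([k1, k2, p1, p2, k3] as OpenCV has them; the pictures are not rectified), "rvec" (rotation vector, rad) and "tvec" (3), from world to camera coordinates, as OpenCV has them. Camera axes: x right, y down, z forward; pixel columns grow to the right and rows downward; lengths in mm; the calibration is good to about 2 mm. A picture is of the moment at which its call begins. camera_info takes no time and is no camera call.
- manip.sign_off(): hands the job in; it is judged then, once.
The state is a dict: "clock": time; "joints": joint angles; "qd": joint speeds; "effort": joint torques, N m; "eef_pos": TCP position; "eef_rot": TCP orientation; "wrist_force": force on the tool from outside, world axes, zero at the start; "moment": the same for the moment, N m; "finger_gap": finger opening in mm; "finger_force": force on a finger pad.
Only numpy, scipy, OpenCV 4.12 (cv2) and the standard library are available. Lean on these libraries where they do the work, as an engineer would, in place of code of your own. Each camera call takes 0.05 s, during which the arm holds its last target. There are 200 camera calls.

## Task

Set the round metal sample holder upright in the ring-shaped port on top of the black-topped accessory, flat and fully home, and let go of it. Then pull the accessory's spring-return shutter slide out by its upright tab until its pointer stands between the two teeth of the index fork, and keep it there: finish while still holding the slide at the mark, without letting go. Leave the sample in the port and do not disturb the jar, the little tray or the bottle.

Things in the scene. Friction and masses are not known exactly. Their poses are not given: they have to be found in the camera images.
- stage: Fixed accessory: white box, black top plate 200 x 220 mm (its x, y), top face 120 mm above the bench. Origin: centre of its underside. -x is its front, facing the robot, turned up to 20 degrees. On top: sample port (right, y = -55 mm) and shutter slide (left, y = +50 mm), which runs along the accessory's x between rails 6 mm high; spring housing 10 mm high at x = 87 to 99 mm behind the slide.
- port (a point): Centre of the sample port, on the upper face of the top plate (120 mm above the bench): a steel ring 7 mm high, inner diameter 48 mm, outer 60 mm; the plate is its floor. Axes are those of the accessory.
- holder: Loose sample holder, plain aluminium, about 0.1 kg: round foot flange 44 mm across, 8 mm high (lower edge bevelled), and above it a round grip 26 mm across, up to 38 mm above the underside. Stands upright on the bench. Origin: centre of its underside, z up through the grip. Fully home, its underside lies on the port's floor.
- shutter: Spring-return slide: strip 100 x 36 x 6 mm on the top plate, an upright black tab in its middle, 12 mm thick (x), 30 mm wide (y), top 44 mm above the plate. Origin: under the tab's middle, on the plate's face; axes as the accessory's. Slides only along -x (to the front), from home at x = 50 mm in the accessory, 85 mm to a stop. Spring: 4.5 N at home, 1.1 N more per 10 mm; goes home if let go.
- pointer (a point): Tip of the slide's pointer, a thin bar 4 mm wide sticking out to the left (+y) level with the middle of the tab; 34 mm left of the tab's middle, 8 mm above the top plate. Moves with the slide; axes as the accessory's.
- mark (a point): Middle of the gap of the index fork: a small steel clip, 24 mm long, fixed on the top plate left of the slide, with two upright teeth 12 mm apart and 12 mm high. With the slide home the pointer is 25 to 55 mm behind it (accessory +x); this differs each time. The slide is at the mark when pointer and mark have the same position along the accessory's x.
- jar: Bystander: amber glass jar, 52 mm across, 75 mm high, standing loose on the bench. Origin: centre of its underside.
- tray: Bystander: small open white tray, 56 x 56 x 28 mm, loose on the bench. Origin: centre of its underside.
- flask: Bystander: white bottle, 56 mm across, 130 mm high, loose on the bench to the left of the accessory. Origin: centre of its underside.

How it is judged (in metres and radians):
On the way, in this order (a step that is already met when the one before it is completed fails the run):
1. the sample holder stands fully home in the port, released, with the slide not yet at the mark (horizontal distance between holder and port below 0.004 m and z of holder in the frame of port between -0.003 and 0.003 m and angle between holder's own z axis and vertical below 0.08 rad and contact force between holder and the fingers below 0.1 N), for 0.2 s.
2. the slide is pulled out and kept with its pointer between the teeth (x of pointer in the frame of mark between -0.005 and 0.005 m and linear speed of shutter below 0.01 m/s and contact force between shutter and the fingers above 3 N), for 0.5 s.
At the end, for the whole second after the job is handed in: Fingers hold the slide (over 3 N), at rest (under 10 mm/s), its pointer within 5 mm of the mark along its travel; the holder, not touched, stands in the port: within 4 mm of its centre, underside within 3 mm of the port floor, tilted under 0.08 rad (all of step 1 and all of step 2); the arm keeps its last pose, push and grip.
It fails at once if the jar is moved more than 25 mm (distance of jar from where it was at the start of the episode above 0.025 m).
It fails at once if the tray is moved more than 25 mm (distance of tray from where it was at the start of the episode above 0.025 m).
It fails at once if the flask is moved more than 25 mm (distance of flask from where it was at the start of the episode above 0.025 m).
It also fails if it takes over 51 s, if anything falls off the work surface, if the arm or the gripper's body presses on something with over 40 N, if the wrist force passes 120 N, or if a joint passes its speed limit or range.

## Working session

There is one attempt and no reset: what is moved stays moved. The work goes in short steps, Python scripts to look and compute and a tool call to move; the robot and the scene stay as the last step left them, time stands still between calls to the robot, and variables do not carry over. Pictures are saved under pics/ and viewed, at most 10 in all, crops included, and the job is handed in when it is done.

```bash
ls; mkdir -p pics
```

Run:
```python
from cell import manip
import cv2,numpy as np
for n in("side","top"):
    p,d=manip.camera(n); cv2.imwrite(f"pics/{n}0.png",p[...,::-1]); np.savez(f"/tmp/{n}0.npz",p=p,d=d)
    i=manip.camera_info(n); print(n,i); R=cv2.Rodrigues(np.array(i['rvec'],float))[0]; print(-R.T@np.array(i['tvec']).ravel())
    print((d>0).mean())
s=manip.read_state();print(s,manip.grip_depth)
```

```text
cell.py
pics
side {'K': array([[592.9748599 ,   0.        , 305.51105095],
       [  0.        , 592.9748599 , 245.89522698],
       [  0.        ,   0.        ,   1.        ]]), 'dist': array([0.00734781, 0.        , 0.        , 0.        , 0.        ]), 'rvec': array([ 0.46208484, -2.74557012,  1.11105048]), 'tvec': array([ 508.27450935,  150.81416138, 1269.39112067])}
[ 202.30606676  896.6417689  1023.49767903]
0.9958333333333333
top {'K': array([[586.5517986 ,   0.        , 311.95081285],
       [  0.        , 586.5517986 , 242.03347598],
       [  0.        ,   0.        ,   1.        ]]), 'dist': array([-0.09560148,  0.        ,  0.        ,  0.        ,  0.        ]), 'rvec': array([ 2.1304171 , -2.08917082,  0.1983262 ]), 'tvec': array([  41.67827112,  554.71163131, 1236.84244544])}
[ 296.28288147   32.9300632  1323.00921089]
0.9959212239583334
{'clock': 0.1, 'joints': array([-1.18261521e+00,  3.00403047e-01,  1.52153881e+00,  9.71755156e-06,
        1.32066689e+00, -6.65992247e-02]), 'qd': array([ 0.00128444, -0.00023538, -0.00195214,  0.00142079,  0.00154315,
        0.00077418]), 'effort': array([ 1.94447231e-03, -5.32641685e+01, -3.53282511e+01,  7.10023334e-02,
        2.35034066e-02, -6.22244784e-05]), 'eef_pos': array([ 241.50657266, -493.87845851,  204.94153079]), 'eef_rot': array([-3.14057943e+00, -7.70132625e-05,  4.54777892e-01]), 'wrist_force': array([0.27644287, 0.40052307, 0.54122942]), 'moment': array([-0.05170923, -0.01112668,  0.01222354]), 'finger_force': 0.0, 'finger_gap': 94.02053834130301} -18.8
```

View pics/top0.png

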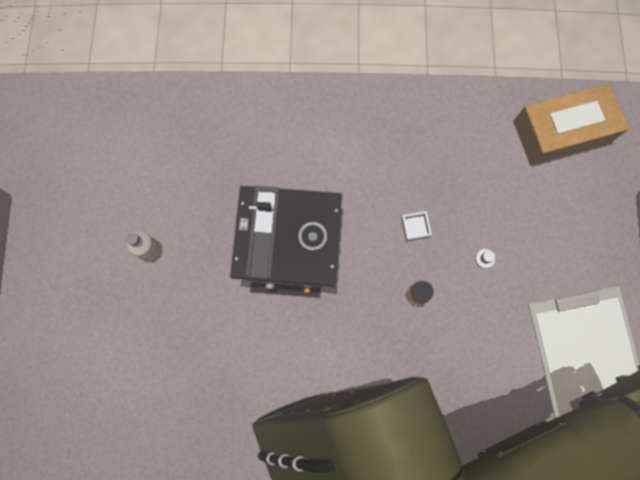

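View pics/side0.png

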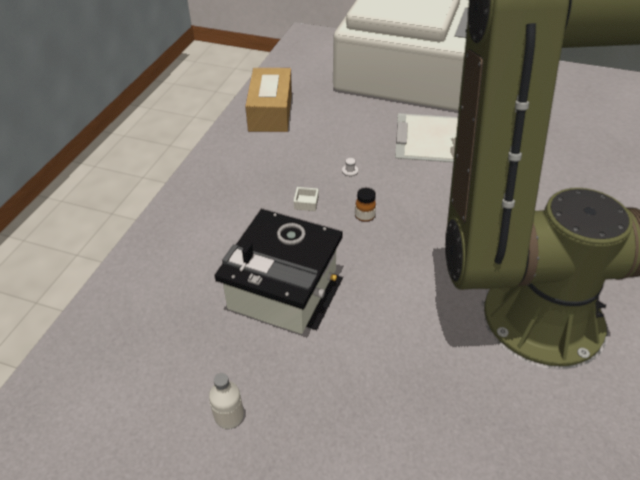

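The top view shows the holder at (487,258), jar at (420,293), tray at (416,226), port ring at (313,236), tab at (264,206) and fork at (243,224). The side view shows the holder at (350,167), ring at (291,234), tab at (247,250) and fork at (255,279).

Create h.py:
```python
import numpy as np,cv2
from cell import manip
def cam(n):
    i=manip.camera_info(n);R=cv2.Rodrigues(np.array(i['rvec'],float))[0];t=np.array(i['tvec'],float).ravel()
    return np.array(i['K']),np.array(i['dist']),R,t
def ray(n,uv):
    K,D,R,t=cam(n);q=cv2.undistortPoints(np.array(uv,float).reshape(-1,1,2),K,D).reshape(-1,2)
    d=np.c_[q,np.ones(len(q))]@R
    return -R.T@t,d
def plane(n,uv,z):
    c,d=ray(n,uv);return c+d*((z-c[2])/d[:,2])[:,None]
def tri(uvt,uvs):
    A=[];b=[];
    for n,uv in(("top",uvt),("side",uvs)):
        c,d=ray(n,[uv]);d=d[0]/np.linalg.norm(d[0]);P=np.eye(3)-np.outer(d,d);A.append(P);b.append(P@c)
    A=np.vstack(A);b=np.hstack(b);x=np.linalg.lstsq(A,b,rcond=None)[0];return x,np.linalg.norm(A@x-b)
def cloud(n,d):
    v,u=np.mgrid[:480,:640];uv=np.c_[u.ravel(),v.ravel()].astype(float)
    c,r=ray(n,uv);return (c+r*d.reshape(-1,1)).reshape(480,640,3)
```

Run:
```python
from h import *
T=np.load('/tmp/top0.npz');S=np.load('/tmp/side0.npz')
CT=cloud("top",T['d']);CS=cloud("side",S['d'])
def roi(C,u0,u1,v0,v1,z0,z1):
    c=C[v0:v1,u0:u1].reshape(-1,3);c=c[(c[:,2]>z0)&(c[:,2]<z1)];return len(c),np.median(c,0).round(1) if len(c) else None,c.std(0).round(1) if len(c) else None
for nm,r,s,z in(("bench",(440,470,250,280),(370,390,230,250),(-30,30)),("grip",(470,505,240,275),(338,362,150,180),(28,60)),("plate",(290,330,195,210),(270,310,215,222),(100,140)),("tab",(250,280,196,216),(235,262,235,270),(145,185)),("jar",(400,440,275,310),(350,380,185,225),(60,90)),("tray",(400,435,208,242),(292,322,185,212),(15,45)),("flask",(120,160,225,265),(205,245,370,430),(60,150))):
    print(nm,roi(CT,*r,*z),roi(CS,*s,*z))
# crops
a=cv2.resize(T['p'][180:295,228:348,::-1],None,fx=5,fy=5,interpolation=cv2.INTER_CUBIC);cv2.imwrite('pics/ct.png',a)
b=cv2.resize(S['p'][205:325,210:350,::-1],None,fx=5,fy=5,interpolation=cv2.INTER_CUBIC);cv2.imwrite('pics/cs.png',b[:600])
```

```text
bench (896, array([ 519.2, -274.3,    0.8]), array([20.1, 20. ,  2.7])) (396, array([ 3.894e+02, -1.140e+02, -3.000e-01]), array([14.2, 19.7,  2.2]))
grip (118, array([ 533.2, -342.4,   38. ]), array([6.9, 6.9, 3. ])) (68, array([ 531.3, -339.3,   36.9]), array([7. , 8. , 3.6]))
plate (597, array([627.3,  59.1, 120.6]), array([ 9.6, 24.5,  2.4])) (207, array([585.6,   5.4, 119.8]), array([21.7,  7.7,  1.9]))
tab (103, array([606.2, 152.2, 162.6]), array([3.7, 8. , 6. ])) (126, array([606.7, 156.8, 160.8]), array([3.7, 9.3, 6.3]))
jar (390, array([ 447.4, -185.4,   75.9]), array([11.8, 12.1,  3.4])) (259, array([ 446.3, -181.1,   73.7]), array([11.9, 12.9,  4.4]))
tray (264, array([ 602.7, -184.4,   27.2]), array([21.2, 21.6,  4.5])) (256, array([ 603.7, -179.2,   24.4]), array([18.9, 23.5,  4.5]))
flask (565, array([534.1, 422. ,  92.7]), array([12.7, 12.1, 20.9])) (971, array([532.8, 440.8,  91. ]), array([12.6, 11.8, 20.4]))
```

View pics/ct.png

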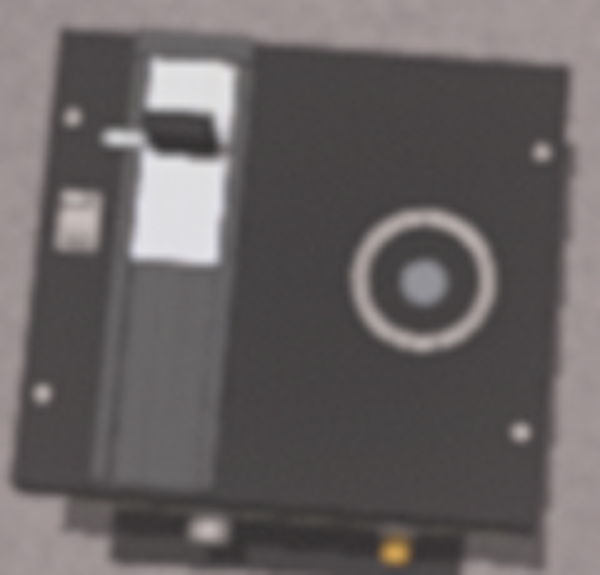

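View pics/cs.png

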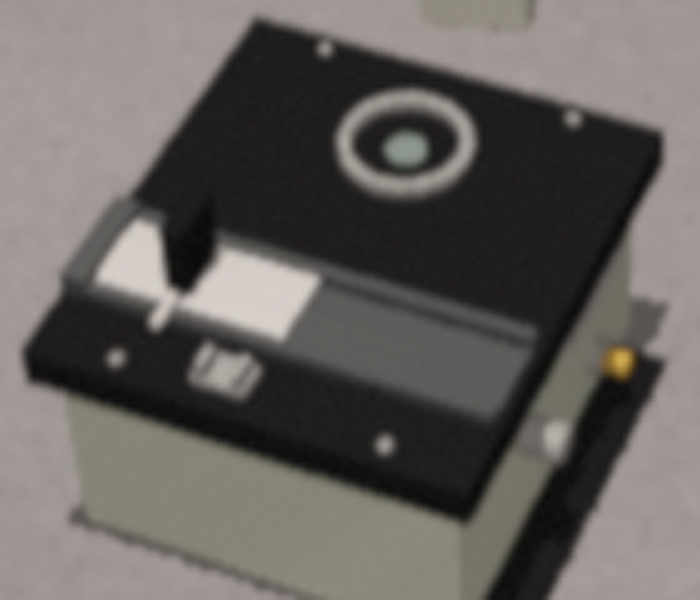

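The top crop shows the ring centre at about (424,280) in crop pixels, pointer tip at (105,137), fork at (80,222) and the plate corners. In the side crop the ring is at (406,143), the pointer tip at (155,323) and the fork teeth at (208,358) and (243,372).

Run:
```python
from h import *
T=np.load('/tmp/top0.npz')['p'];S=np.load('/tmp/side0.npz')['p']
def mask(p,o,sz,thr=110):
    g=cv2.cvtColor(p,cv2.COLOR_RGB2GRAY)[o[1]:o[1]+sz[1],o[0]:o[0]+sz[0]]
    return cv2.resize(g,None,fx=8,fy=8,interpolation=cv2.INTER_CUBIC)
def full(o,c): return (np.array(c,float)+.5)/8-.5+np.array(o)
def big(g,thr):
    cs=cv2.findContours((g>thr).astype(np.uint8),cv2.RETR_EXTERNAL,cv2.CHAIN_APPROX_NONE)[0]
    return max(cs,key=cv2.contourArea)
# ring
E={}
for n,p,o,sz in(("top",T,(294,217),(38,38)),("side",S,(272,217),(38,34))):
    e=cv2.fitEllipse(big(mask(p,o,sz),110));E[n]=full(o,e[0]);print("ring",n,E[n],np.array(e[1])/8, plane(n,[E[n]],127)[0].round(1))
x,r=tri(E["top"],E["side"]);print("ring tri",x.round(1),r)
# corners
def c5(o,l): return (np.array(l,float)+.5)/5-.5+np.array(o)
ct=plane("top",c5((228,180),[(62,30),(570,68),(545,530),(12,488)]),120)
cs=plane("side",c5((210,205),[(125,200),(257,18),(662,132),(465,518-18),(28,355)]),120)
for nm,c in(("t",ct),("s",cs[[4,1,2,3]])):
    print(nm,c.round(0)[:,:2].tolist(),c.mean(0).round(1)); 
    for a,b in((0,1),(1,2),(2,3),(3,0)):
        v=c[b]-c[a];print(np.linalg.norm(v).round(1),np.degrees(np.arctan2(v[1],v[0])).round(1))
# holder: white blob triangulation of grip top
for n,p,o,sz in(("top",T,(472,244),(30,30)),("side",S,(338,152),(26,28))):
    g=mask(p,o,sz);c=big(g,175);e=cv2.fitEllipse(c);print("holder",n,full(o,e[0]),np.array(e[1])/8,plane(n,[full(o,e[0])],0)[0],plane(n,[full(o,e[0])],8)[0])
    cv2.imwrite(f'pics/h_{n}.png',np.pad(cv2.resize(p[o[1]:o[1]+sz[1],o[0]:o[0]+sz[0],::-1],None,fx=12,fy=12,interpolation=cv2.INTER_CUBIC),((0,0),(0,0),(0,0))))
a=cv2.imread('pics/h_top.png');b=cv2.imread('pics/h_side.png');k=np.zeros((360,680,3),np.uint8);k[:a.shape[0],:a.shape[1]]=a;k[:b.shape[0],362:362+b.shape[1]]=b;cv2.imwrite('pics/hold.png',k)
pt,_=tri(c5((228,180),[(104,137)])[0],c5((210,205),[(153,326)])[0]);print("pointer",pt.round(1),_)
fk,_=tri(c5((228,180),[(79,220)])[0],c5((210,205),[(226,368)])[0]);print("fork",fk.round(1),_)
```

```text
ring top [312.265625   235.52722359] [28.51198959 28.94902992] [553.2  51.  127. ]
ring side [290.67502594 232.97845268] [20.30766869 27.38324165] [552.3  52.5 127. ]
ring tri [553.3  51.  125.4] 0.44575725537786787
t [[661.0, 208.0], [648.0, -9.0], [450.0, -1.0], [463.0, 220.0]] [555.7 104.4 120. ]
218.1 -93.5
198.2 177.6
221.7 86.6
198.5 -3.4
s [[657.0, 211.0], [647.0, -8.0], [451.0, 5.0], [464.0, 224.0]] [554.8 107.9 120. ]
218.7 -92.7
196.5 176.3
219.9 86.8
194.4 -4.0
holder top [485.44704819 257.78874588] [18.75272369 19.80279541] [ 535.54647679 -346.6106504     0.        ] [ 534.09969264 -344.31563561    8.        ]
holder side [349.70981026 169.10196304] [ 9.28667545 15.20251274] [ 535.59373053 -353.37438561    0.        ] [ 532.98864273 -343.60384149    8.        ]
pointer [611.7 186.9 129. ] 0.2941104295899893
fork [576.  196.2 126.3] 0.564298937160912
```

View pics/hold.png

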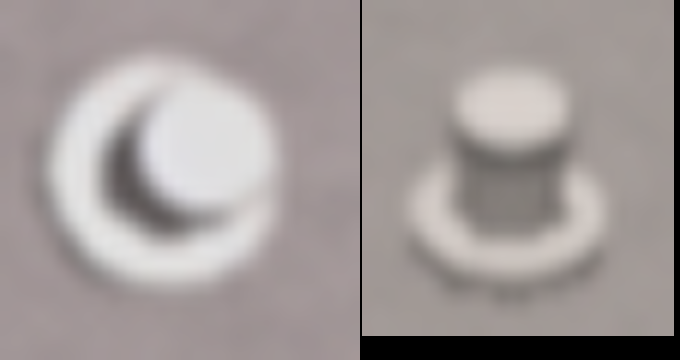

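The zoom shows the holder upright. In the top view its grip top is at (208,142) and its flange centre at (165,170). In the side view the grip top is at (150,107) from its tile's left edge.

Add to h.py:
```python
from scipy.spatial.transform import Rotation as Ro
def go(x,y,z,yaw=1.513):
    s=manip.read_state();R=Ro.from_euler('xyz',s['eef_rot'])
    d=R.inv().apply(np.array([x,y,z])-s['eef_pos']);w=(R.inv()*Ro.from_euler('xyz',[np.pi,0,yaw])).as_rotvec()
    print(d.round(1),w.round(3),"|d|",np.linalg.norm(d).round(),"t",round(s['clock'],2))
```

Run:
```python
from h import *
print(tri((488.875,255.375),(350.04,160.46)),tri((485.3,257.7),(349.7,169.2)))
go(534,-343,90)
```

```text
(array([ 533.8730994 , -344.02695133,   37.08079744]), np.float64(0.8332052536696143)) (array([ 533.83543075, -344.31727665,    7.07947146]), np.float64(0.889572087707087))
[329.   -6.9 115. ] [-1.000e-03 -1.000e-03 -1.058e+00] |d| 349.0 t 0.1
```

Holder is at (533.9, -344.1), and the measured heights 37 and 7 agree with the 38 and 8 given. Moving.

Units first: shifts go in units of 50 mm and turns go in units of 0.25 rad. So 235 mm is 4.7, 188 mm is 3.76, -0.75 rad is -3.

step_hand(
  increments="0.94,-0.02,0.2,0,0,-0.6\n1.88,-0.04,0.4,0,0,-1.2\n2.82,-0.06,0.8,0,0,-1.8\n3.76,-0.08,1.1,0,0,-2.4\n4.7,-0.1,1.3,0,0,-3",
  finger_gap=60,
  grip_n=20,
)

```text
clock: 0.6
eef_pos: [451.7, -384.9, 139.0]
eef_rot: [-3.14, -0.001, 1.211]
wrist_force: [-0.3, -0.3, 0.9]
finger_gap: 61.1
finger_force: 0.0
```

```bash
python3 -c "
from h import *
go(533.9,-344,70)"
```

```text
[67.2 62.6 68.9] [-0.001 -0.001 -0.302] |d| 115.0 t 0.6
```

step_hand(
  increments="0.52,0.48,0.52,0,0,-0.44\n1.04,0.96,1.04,0,0,-0.84\n1.34,1.25,1.36,0,0,-1.2\n1.34,1.25,1.36,0,0,-1.2",
)

```text
clock: 1.0
eef_pos: [533.5, -343.8, 69.2]
eef_rot: [-3.138, -0.003, 1.51]
wrist_force: [-0.9, -0.2, -0.1]
finger_gap: 59.7
finger_force: 0.0
```

```bash
python3 -c "
from h import *
go(533.9,-344,11.5)"
```

```text
[-0.3  0.6 57.7] [-0.004 -0.003 -0.003] |d| 58.0 t 1.0
```

To row units: 57 mm is 1.14, 48 mm is 0.96.

step_hand(
  increments="0,0,0.5,0,0,0\n0,0.01,0.96,0,0,0\n0,0.01,1.14,0,0,0\n0,0.01,1.14,0,0,0",
)

```text
clock: 1.4
eef_pos: [532.5, -346.4, 14.9]
eef_rot: [-3.14, -0.001, 1.503]
wrist_force: [0.3, -0.2, -0.3]
finger_gap: 59.8
finger_force: 0.0
```

step_hand(
  increments="0,0,0,0,0,0\n0,0,0,0,0,0\n0,0,0,0,0,0\n0,0,0,0,0,0\n0,0,0,0,0,0",
  finger_gap=15,
  grip_n=15,
)

```text
clock: 1.9
eef_pos: [533.5, -346.3, 15.8]
eef_rot: [3.141, 0.0, 1.505]
wrist_force: [-1.1, 0.0, 3.0]
finger_gap: 25.5
finger_force: 15.0
```

step_hand(
  increments="0,0,0,0,0,0\n0,0,0,0,0,0\n0,0,0,0,0,0",
)

```text
clock: 2.2
eef_pos: [533.5, -346.3, 15.8]
eef_rot: [3.141, 0.0, 1.505]
wrist_force: [-1.7, 1.1, 4.6]
finger_gap: 25.8
finger_force: 15.0
```

To row units: -190 mm is -3.8, -140 mm is -2.8.

step_hand(
  increments="0,0,-0.8,0,0,0\n0,0,-1.8,0,0,0\n0,0,-2.8,0,0,0\n0,0,-3.8,0,0,0\n0,0,-3.8,0,0,0",
)

```text
clock: 2.7
eef_pos: [535.1, -347.4, 212.9]
eef_rot: [3.132, 0.006, 1.505]
wrist_force: [-0.5, 0.5, -2.0]
finger_gap: 25.5
finger_force: 15.0
```

step_hand(
  increments="0,0,0,0,0,0",
)

```text
clock: 2.8
eef_pos: [533.4, -346.2, 205.6]
eef_rot: [3.141, 0.0, 1.505]
wrist_force: [-0.3, -0.1, -2.2]
finger_gap: 25.7
finger_force: 15.0
```

Run:
```python
from h import *
for n in("side","top"):
    p,d=manip.camera(n); np.savez(f"/tmp/{n}1.npz",p=p,d=d)
p=np.load('/tmp/side1.npz')['p'];K,D,R,t=cam("side")
s=manip.read_state()['eef_pos'];L=[]
for n in("side","top"):
    K,D,R,t=cam(n);u=cv2.projectPoints(s.reshape(1,3),R,t,K,D)[0].ravel();print(n,u)
    p=np.load(f'/tmp/{n}1.npz')['p'];u=u.astype(int);L.append(cv2.resize(p[u[1]-35:u[1]+35,u[0]-40:u[0]+40,::-1],None,fx=5,fy=5,interpolation=cv2.INTER_CUBIC))
cv2.imwrite('pics/l1.png',np.hstack(L))
go(553.2,51,210,1.513)
```

```text
side [352.83848971 106.71295218]
top [513.66269389 241.21057611]
[397.3  -5.8  -6. ] [-0.003 -0.002 -0.008] |d| 397.0 t 2.9
```

View pics/l1.png

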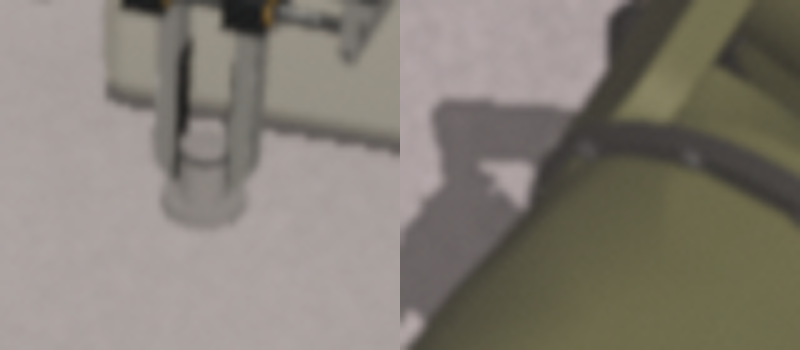

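398 mm: 8 rows at 50. Use 2 calls of 5, ease.

To row units: 75 mm is 1.5, -2 mm is -0.04.

step_hand(
  increments="0.7,0,0,0,0,0\n1.5,-0.02,0,0,0,0\n2.3,-0.04,0,0,0,0\n3.1,-0.04,0,0,0,0\n3.9,-0.06,0,0,0,0",
)

```text
clock: 3.4
eef_pos: [542.5, -149.7, 203.5]
eef_rot: [-3.139, -0.001, 1.505]
wrist_force: [0.7, -0.0, -1.1]
finger_gap: 25.6
finger_force: 15.0
```

step_hand(
  increments="0.8,-0.02,0,0,0,0\n1.6,-0.02,0,0,0,0\n2.4,-0.04,0,0,0,0\n3.1,-0.04,0,0,0,0\n3.7,-0.06,0,0,0,0",
)

```text
clock: 3.9
eef_pos: [551.7, 35.2, 203.5]
eef_rot: [-3.138, 0.0, 1.506]
wrist_force: [0.6, -0.4, -1.8]
finger_gap: 25.6
finger_force: 15.0
```

step_hand(
  increments="0.2,0,0,0,0,0\n0.28,0,0,0,0,0\n0.28,0,0,0,0,0",
)

```text
clock: 4.2
eef_pos: [553.2, 46.9, 204.7]
eef_rot: [-3.14, 0.0, 1.505]
wrist_force: [-1.0, 0.3, -0.3]
finger_gap: 25.5
finger_force: 15.0
```

```bash
python3 -c "
from h import *
go(553.2,48.8,165)"
```

```text
[ 2.  -0.1 39.7] [-0.001  0.    -0.008] |d| 40.0 t 4.2
```

step_hand(
  increments="0.02,0,0.3,0,0,0\n0.04,0,0.6,0,0,0\n0.04,0,0.9,0,0,0\n0.04,0,1.04,0,0,0\n0.04,0,1.04,0,0,0",
)

```text
clock: 4.7
eef_pos: [553.1, 48.4, 152.6]
eef_rot: [-3.14, 0.0, 1.504]
wrist_force: [-0.2, -0.7, -0.6]
finger_gap: 25.4
finger_force: 15.0
```

step_hand(
  increments="0,0,0,0,0,0\n0,0,0,0,0,0",
)

```text
clock: 4.9
eef_pos: [553.8, 49.1, 154.2]
eef_rot: [3.14, -0.0, 1.504]
wrist_force: [1.0, 0.4, -1.3]
finger_gap: 25.6
finger_force: 15.0
```

Run:
```python
from h import *
L=[]
for n,o in(("side",(250,180)),("top",(270,195))):
    p,d=manip.camera(n); np.savez(f"/tmp/{n}2.npz",p=p,d=d)
    L.append(cv2.resize(p[o[1]:o[1]+80,o[0]:o[0]+80,::-1],None,fx=5,fy=5,interpolation=cv2.INTER_CUBIC))
cv2.imwrite('pics/p2.png',np.hstack(L))
```

```text
(no output)
```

View pics/p2.png

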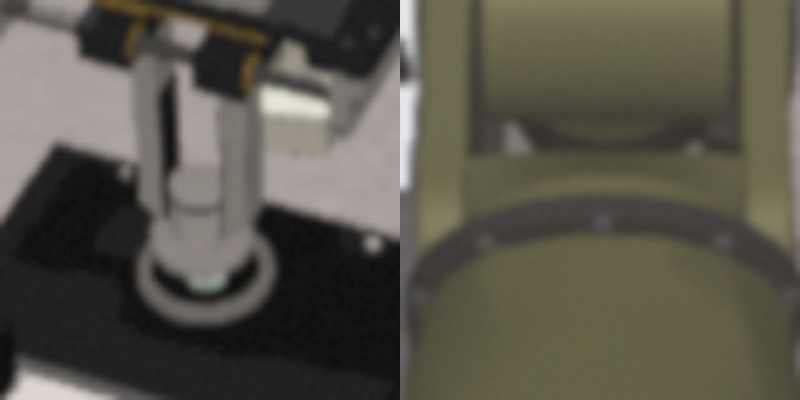

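The side crop shows the holder held just above the ring. The flange runs from x 150 to 257 with its lower edge at y≈278, and the ring's outer edge from x 137 to 277.

Run:
```python
from h import *
K,D,R,t=cam("side");a=np.linspace(0,2*np.pi,90)
def circ(c,r,z): 
    P=np.c_[c[0]+r*np.cos(a),c[1]+r*np.sin(a),np.full(90,z)];u=cv2.projectPoints(P,R,t,K,D)[0].reshape(-1,2)
    u=(u-np.array([250,180])+.5)*5-.5;return u.min(0).round(1),u.max(0).round(1)
print("ring",circ((553.2,51.3),30,126.5))
for y in(49,51.3,53):
  for zb in (136,138.4):
    print(y,zb,"top",circ((553.4,y),22,zb+8),"bot",circ((553.4,y),21,zb), "grip top",circ((553.4,y),13,zb+38))
p=np.load('/tmp/side2.npz')['p'];g=cv2.cvtColor(p,cv2.COLOR_RGB2GRAY)
print(g[222:245,290]);print(g[228,274:306]);print(g[210:225,290])
```

```text
ring (array([135.1, 217.5]), array([273.9, 314.8]))
49 136 top (array([153.1, 197.3]), array([255.8, 268.6])) bot (array([156.3, 212.3]), array([253.9, 280.3])) grip top (array([171.1, 160.2]), array([232.8, 202.3]))
49 138.4 top (array([152.9, 193.3]), array([255.7, 264.5])) bot (array([156.1, 208.3]), array([253.8, 276.3])) grip top (array([170.8, 156.1]), array([232.6, 198.1]))
51.3 136 top (array([151.2, 200.8]), array([254. , 272.2])) bot (array([154.4, 215.8]), array([252.1, 283.9])) grip top (array([169.1, 163.7]), array([230.9, 205.9]))
51.3 138.4 top (array([150.9, 196.8]), array([253.8, 268.1])) bot (array([154.1, 211.8]), array([252. , 279.9])) grip top (array([168.8, 159.5]), array([230.7, 201.7]))
53 136 top (array([149.7, 203.4]), array([252.6, 274.9])) bot (array([153. , 218.4]), array([250.8, 286.6])) grip top (array([167.6, 166.3]), array([229.5, 208.6]))
53 138.4 top (array([149.5, 199.3]), array([252.5, 270.8])) bot (array([152.7, 214.3]), array([250.6, 282.6])) grip top (array([167.4, 162.1]), array([229.3, 204.4]))
[102 120 132 135 135 135 135 136 135 135 134 133 132 136 140 119  73  37
  58  90 103  99  75]
[ 33  34  32  34  44  77 109 129 134 134 134 131 131 132 134 136 135 133
 132 126 125 129 133 133 132 125 110  99  89  63  32  19]
[163 162 152 141 137 138 137 138 138 139 132 111 102 120 132]
```

Run:
```python
from h import *
p=np.load('/tmp/side2.npz')['p'];g=cv2.cvtColor(p,cv2.COLOR_RGB2GRAY)
for v in range(222,246,1): print(v,g[v,272:310])
g0=cv2.cvtColor(np.load('/tmp/side0.npz')['p'],cv2.COLOR_RGB2GRAY);print("before",g0[233,272:310],g0[237,272:310])
```

```text
222 [ 20  26  31  32  31  32  38  60  90 108  97  79 101 110 111 105 102 103
 102 103 111 110 103 114 118 119 116 108  95  75  41  24  22  26  33  50
  63  78]
223 [ 27  29  33  33  32  32  34  43  75 106 106  94 108 119 122 122 120 120
 120 121 126 121 109 114 119 118 116 106  86  55  28  18  19  21  19  22
  25  33]
224 [ 32  34  33  31  33  33  35  47  85 114 122 116 115 120 127 130 131 132
 132 131 132 124 111 115 118 118 117 106  81  45  20  19  16  20  18  20
  17  19]
225 [ 33  33  33  33  32  32  34  55  99 125 130 128 120 122 127 131 133 135
 135 134 132 123 110 115 118 119 120 114  86  48  24  18  17  16  18  17
  21  18]
226 [ 30  35  33  34  32  32  34  59 103 127 132 130 124 123 128 131 134 135
 135 134 132 122 109 116 121 125 127 122 100  66  38  23  18  18  16  18
  18  16]
227 [ 32  34  32  33  32  34  36  63 104 127 133 132 128 125 128 131 133 135
 135 134 131 124 115 122 128 130 131 127 109  89  67  40  22  18  16  18
  18  16]
228 [ 32  32  33  34  32  34  44  77 109 129 134 134 134 131 131 132 134 136
 135 133 132 126 125 129 133 133 132 125 110  99  89  63  32  1
[... 2280 characters left out ...]
  18  17  18  19  21  27  41  59  75  84  91  97 100  99
  99  99  99 100  96  85  78  69  53  37  24  19  18  20  18  18  18  17
  19  20]
244 [32 32 26 23 23 18 22 14 19 18 23 32 42 56 64 71 75 75 75 75 74 74 70 57
 46 35 25 19 19 19 18 19 18 18 17 16 18 20]
245 [34 33 31 29 27 22 17 18 20 18 18 19 24 28 34 37 38 39 41 41 38 37 34 28
 24 19 20 18 19 17 20 17 19 19 19 19 20 18]
before [ 29  30  30  30  53 110 156 154  99  42  31  29  29  29  51  93 124 139
 144 144 143 139 121  72  34  31  27  28  37  88 146 160 135  78  34  29
  30  27] [ 29  29  29  31  34  67 119 154 159 139  99  59  39  31  35  57  88 108
 115 118 114 103  75  45  32  37  64 106 142 157 149 118  66  33  30  30
  28  30]
```

Measured in the side view, the flange is coaxial with the ring to within about 1 mm. It needs -0.8 mm in x, and I then lower it.

To row units: 11 mm is 0.22, 5 mm is 0.1.

step_hand(
  increments="0,-0.016,0.04,0,0,0\n0,-0.016,0.1,0,0,0\n0,-0.016,0.16,0,0,0\n0,-0.016,0.22,0,0,0\n0,-0.016,0.26,0,0,0",
)

```text
clock: 5.5
eef_pos: [552.6, 49.4, 140.0]
eef_rot: [-3.141, 0.0, 1.505]
wrist_force: [0.2, -0.0, -0.8]
finger_gap: 25.4
finger_force: 15.0
```

step_hand(
  increments="0,0,0.04,0,0,0\n0,0,0.08,0,0,0\n0,0,0.12,0,0,0\n0,0,0.12,0,0,0\n0,0,0.12,0,0,0",
)

```text
clock: 6.0
eef_pos: [552.7, 49.4, 135.5]
eef_rot: [3.141, -0.0, 1.505]
wrist_force: [-5.7, 0.4, 10.9]
finger_gap: 25.6
finger_force: 15.0
```

step_hand(
  increments="0,0,0,0,0,0\n0,0,0,0,0,0\n0,0,0,0,0,0\n0,0,0,0,0,0\n0,0,0,0,0,0",
  finger_gap=60,
)

```text
clock: 6.5
eef_pos: [552.7, 49.4, 134.3]
eef_rot: [-3.141, 0.0, 1.505]
wrist_force: [-0.1, 0.0, -0.3]
finger_gap: 59.1
finger_force: 0.0
```

step_hand(
  increments="0,0,-0.3,0,0,0\n0,0,-0.8,0,0,0\n0,0,-1.5,0,0,0\n0,0,-1.8,0,0,0\n0,0,-1.8,0,0,0",
)

```text
clock: 7.0
eef_pos: [553.5, 49.4, 226.6]
eef_rot: [3.138, -0.0, 1.505]
wrist_force: [0.6, -0.7, -0.2]
finger_gap: 59.9
finger_force: 0.0
```

```bash
python3 -c "
from h import *
go(607,152.5,225,1.513)"
```

```text
[106.4  46.6   1.8] [ 0.004 -0.    -0.008] |d| 116.0 t 7.0
```

To row units: 106 mm is 2.12, 102 mm is 2.04, -0.008 rad is -0.032.

step_hand(
  increments="0.5,0.22,0,0,0,0\n1.1,0.48,0,0,0,0\n1.7,0.74,0,0,0,0\n2.04,0.9,0,0,0,-0.032\n2.12,0.932,0,0,0,-0.032",
)

```text
clock: 7.5
eef_pos: [606.1, 153.5, 222.3]
eef_rot: [-3.139, 0.0, 1.515]
wrist_force: [-1.0, -0.6, -0.1]
finger_gap: 59.9
finger_force: 0.0
```

step_hand(
  increments="0,0,0,0,0,0\n0,0,0,0,0,0",
)

```text
clock: 7.7
eef_pos: [605.8, 151.2, 224.0]
eef_rot: [-3.141, 0.0, 1.512]
wrist_force: [0.4, -0.1, -0.9]
finger_gap: 59.9
finger_force: 0.0
```

Run:
```python
from h import *
L=[]
for n,o in(("side",(210,190)),("top",(270,195))):
    p,d=manip.camera(n); np.savez(f"/tmp/{n}3.npz",p=p,d=d)
    L.append(cv2.resize(p[o[1]:o[1]+110,o[0]:o[0]+110,::-1],None,fx=3.6,fy=3.6,interpolation=cv2.INTER_CUBIC))
cv2.imwrite('pics/p3.png',np.hstack(L))
go(607,152.5,143)
```

```text
[ 1.4  1.  81.5] [ 0.     0.    -0.001] |d| 82.0 t 7.8
```

View pics/p3.png

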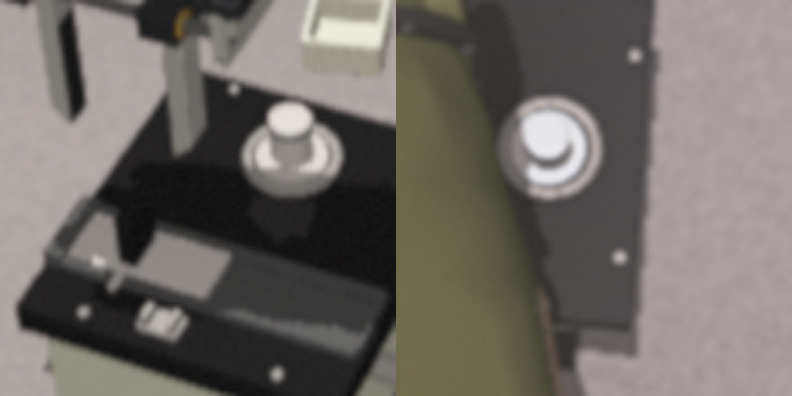

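The holder sits flush in the ring: side crop centre (292,158), top crop centre (551,147). Now a close look at the fork in the first pictures.

Run:
```python
from h import *
L=[]
for n,o in(("side",(232,262)),("top",(228,198))):
    p=np.load(f'/tmp/{n}0.npz')['p']
    L.append(cv2.resize(p[o[1]:o[1]+36,o[0]:o[0]+36,::-1],None,fx=11,fy=11,interpolation=cv2.INTER_CUBIC))
cv2.imwrite('pics/fk.png',np.hstack(L))
```

step_hand(
  increments="0.02,0,0.4,0,0,0\n0.028,0.01,0.9,0,0,0\n0.028,0.01,1.3,0,0,0\n0.028,0.01,1.6,0,0,0\n0.028,0.01,1.6,0,0,0",
  finger_gap=40,
)

```text
clock: 8.3
eef_pos: [606.0, 152.9, 142.7]
eef_rot: [-3.139, 0.001, 1.512]
wrist_force: [-0.0, -0.2, 0.4]
finger_gap: 40.1
finger_force: 0.0
```

View pics/fk.png

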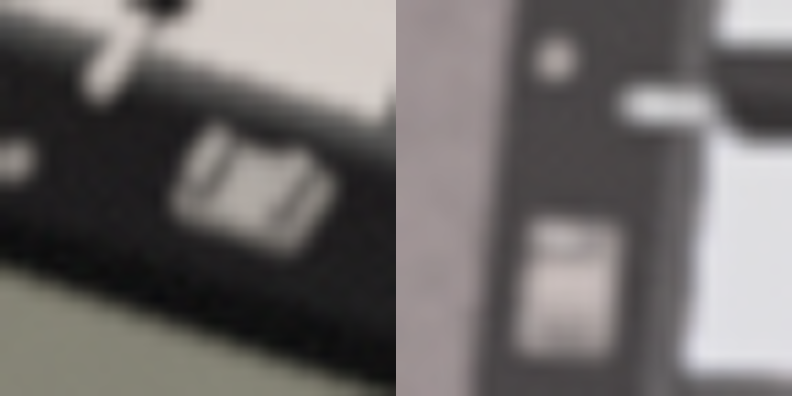

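The side tile shows the fork outline corners at (213,122), (172,205), (290,252) and (337,180), with dark strips at (215,170) and (290,198). The pointer tip is at (95,95). In the top tile the fork spans rows 212 to 357, and the pointer row is 104.

Run:
```python
from h import *
th=-0.058;C=np.array([555.4,106.,0]);M=np.array([[np.cos(th),np.sin(th)],[-np.sin(th),np.cos(th)]])
st=lambda P:((P-C)[:,:2]@M.T).round(1)
S=lambda l:(np.array(l,float)+.5)/11-.5+np.array([232,262])
T=lambda l:(np.array(l,float)-[396,0]+.5)/11-.5+np.array([228,198])
ss=[(213,122),(172,205),(290,252),(337,180),(225,150),(205,192),(305,178),(275,222)]
for z in(120,122,132): print("side",z,st(plane("side",S(ss),z)).tolist())
tt=[(535,212),(622,215),(612,357),(515,350),(565,240),(565,335)]
for z in(120,122,132): print("top",z,st(plane("top",T(tt),z)).tolist())
print("pointer t",st(plane("top",T([(625,104)]),128)),"s",st(plane("side",S([(95,98)]),128)))
print("tri strips? ring",st(np.array([[553.3,51.2,0]])))
```

```text
side 120 [[31.9, 75.9], [29.8, 97.0], [4.7, 99.1], [4.3, 80.2], [26.7, 81.3], [25.5, 91.9], [10.0, 81.9], [10.4, 93.6]]
side 122 [[30.9, 77.4], [28.8, 98.5], [3.8, 100.5], [3.4, 81.7], [25.8, 82.8], [24.6, 93.4], [9.1, 83.4], [9.5, 95.1]]
side 132 [[26.2, 85.1], [24.1, 105.9], [-0.7, 108.0], [-1.1, 89.3], [21.1, 90.4], [19.9, 100.9], [4.5, 91.0], [4.9, 102.6]]
top 120 [[31.3, 100.6], [32.0, 83.8], [4.0, 82.9], [3.9, 101.6], [26.2, 94.3], [7.6, 92.4]]
top 122 [[30.8, 100.3], [31.5, 83.5], [3.5, 82.6], [3.5, 101.3], [25.8, 94.0], [7.1, 92.1]]
top 132 [[28.5, 98.8], [29.1, 82.1], [1.4, 81.2], [1.3, 99.8], [23.4, 92.5], [5.0, 90.6]]
pointer t [[52.  84.3]] s [[51.  84.9]]
tri strips? ring [[  1.1 -54.8]]
```

Fork centre is at x≈16.8 and the pointer at x≈51.5 in the stage frame, so the pull is about 35 mm, within the given 25 to 55. I lower a bit more and close on the tab.

To row units: 9.5 mm is 0.19, 5 mm is 0.1.

step_hand(
  increments="0,0.01,0.1,0,0,0\n0,0.01,0.19,0,0,0\n0,0.01,0.19,0,0,0",
)

```text
clock: 8.6
eef_pos: [607.3, 153.4, 134.9]
eef_rot: [3.142, -0.0, 1.513]
wrist_force: [0.0, -0.6, 0.0]
finger_gap: 40.2
finger_force: 0.0
```

step_hand(
  increments="0,0,0,0,0,0\n0,0,0,0,0,0\n0,0,0,0,0,0\n0,0,0,0,0,0\n0,0,0,0,0,0",
  finger_gap=4,
  grip_n=40,
)

```text
clock: 9.1
eef_pos: [607.8, 153.4, 135.2]
eef_rot: [3.14, -0.0, 1.513]
wrist_force: [5.2, 0.4, -0.3]
finger_gap: 11.6
finger_force: 40.0
```

step_hand(
  increments="0,0,0,0,0,0\n0,0,0,0,0,0",
)

```text
clock: 9.3
eef_pos: [607.7, 153.4, 135.2]
eef_rot: [3.14, -0.0, 1.513]
wrist_force: [4.9, 0.2, -0.4]
finger_gap: 11.7
finger_force: 40.0
```

To row units: -31 mm is -0.62, -26 mm is -0.52.

step_hand(
  increments="0,-0.1,0,0,0,0\n0,-0.24,0,0,0,0\n0,-0.38,0,0,0,0\n0,-0.52,0,0,0,0\n0,-0.62,0,0,0,0",
)

```text
clock: 9.8
eef_pos: [576.8, 155.3, 135.2]
eef_rot: [3.139, -0.001, 1.513]
wrist_force: [9.1, 0.7, -2.6]
finger_gap: 11.7
finger_force: 40.0
```

step_hand(
  increments="0,-0.06,0,0,0,0\n0,-0.08,0,0,0,0\n0,-0.08,0,0,0,0\n0,-0.08,0,0,0,0",
)

```text
clock: 10.2
eef_pos: [573.0, 155.5, 135.2]
eef_rot: [3.14, -0.001, 1.513]
wrist_force: [8.2, 0.7, -2.5]
finger_gap: 11.6
finger_force: 40.0
```

Run:
```python
from h import *
L=[]
p,d=manip.camera("side"); np.savez("/tmp/side4.npz",p=p)
o=(205,200);a=cv2.resize(p[o[1]:o[1]+110,o[0]:o[0]+146,::-1],None,fx=4,fy=4,interpolation=cv2.INTER_CUBIC)
b=cv2.resize(p[262:302,232:262,::-1],None,fx=7,fy=7,interpolation=cv2.INTER_CUBIC)
k=np.zeros((440,800,3),np.uint8);k[:,:584]=a;k[:280,588:798]=b
cv2.imwrite('pics/p4.png',k);s=manip.read_state();print(s['eef_pos'],s['finger_force'])
```

```text
[573.02837543 155.55376153 135.20722439] 39.99772846698761
```

View pics/p4.png

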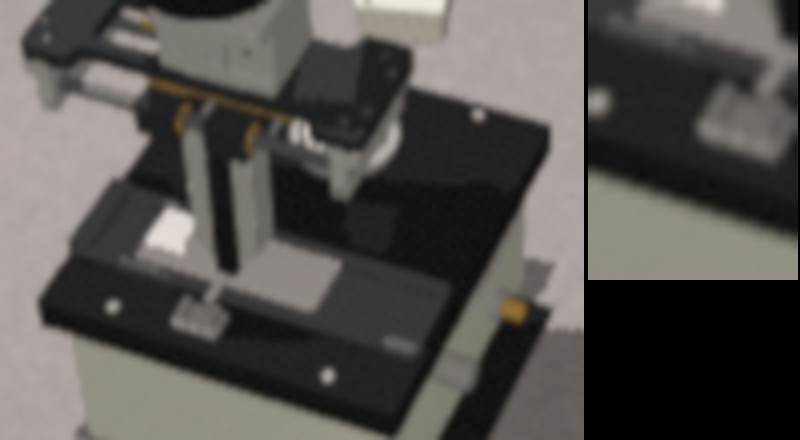

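The picture shows the tab gripped and the pointer at (212,292) reaching into the fork, which spans x 170 to 228. I check it numerically.

Run:
```python
from h import *
g=cv2.cvtColor(np.load('/tmp/side4.npz')['p'],cv2.COLOR_RGB2GRAY);print(g[267:286,244:266])
th=-0.058;C=np.array([555.4,106.,0]);M=np.array([[np.cos(th),np.sin(th)],[-np.sin(th),np.cos(th)]])
K,D,R,t=cam("side")
def px(l): 
    P=np.array([[*(M.T@np.array(q[:2])+C[:2]),q[2]] for q in l]);return cv2.projectPoints(P,R,t,K,D)[0].reshape(-1,2).round(1).tolist()
for x in(13,15,17,19): print(x,px([(x,76,128),(x,80,128),(x,84,128)]))
```

```text
[[ 87  78  81  84 101 112 115 126 134 134 136 138 138 138 129  96  67  48
   34  37  74 116]
 [ 73  69  73  66  70  76  83  97 109 114 125 133 136 137 134 122 109  90
   72  71 101 128]
 [ 57  62  65  60  57  59  62  67  73  81  97 109 115 126 134 134 129 117
  113 114 125 135]
 [ 43  48  52  52  52  53  55  56  57  62  67  72  83 103 124 132 128 122
  129 131 135 138]
 [ 35  40  39  42  42  43  47  52  53  55  56  58  68  93 119 127 114 103
  111 118 127 135]
 [ 35  35  35  34  34  33  36  44  47  48  51  56  75 106 125 118  93  74
   78  88 101 112]
 [ 34  35  34  34  33  28  41  55  52  41  39  57  93 119 123 103  73  59
   58  63  70  78]
 [ 35  34  34  33  34  39  62  83  76  51  42  62 105 122 111  80  58  52
   54  55  56  59]
 [ 34  34  32  35  36  55  86  99  90  75  69  72  98 110  93  65  44  43
   48  51  52  53]
 [ 37  35  35  35  43  75  98 100  92  92  94  92  96 100  94  82  54  35
   34  36  42  42]
 [ 34  35  36  36  58  90 102  96  96 104 106 106 103 102 101  94  73  51
   31  23  26  29]
 [ 35  34  34  47  77 100 102  95 101 107 109 108 106 104 101  95  89  76
   
[... 175 characters left out ...]
 94  75
   43  22  17  18]
 [ 36  33  37  58  96 114 120 117 122 130 120 115 114 111 100  98  84  54
   29  19  19  16]
 [ 35  33  37  41  61  78  89  97 109 123 118 119 125 120 108  99  72  36
   21  17  18  19]
 [ 35  34  36  35  37  47  54  61  75  89  96 106 118 119 110  88  54  29
   19  21  19  21]
 [ 31  31  32  33  36  36  36  38  43  49  60  71  86  96  91  65  41  30
   27  27  25  29]
 [ 26  26  29  31  30  32  34  35  36  36  38  43  48  58  59  43  37  32
   35  32  31  32]]
13 [[258.9, 272.7], [258.0, 274.0], [257.2, 275.4]]
15 [[258.0, 272.4], [257.2, 273.7], [256.3, 275.1]]
17 [[257.1, 272.1], [256.3, 273.5], [255.4, 274.8]]
19 [[256.2, 271.8], [255.4, 273.2], [254.5, 274.6]]
```

In the side view the pointer is at about 15.5 and the fork centre at about 17, so I ease it back 1 mm and hold.

Units first: shifts go in units of 50 mm and turns go in units of 0.25 rad. So 1.2 mm is 0.024, 0.5 mm is 0.01.

step_hand(
  increments="0,0.01,0,0,0,0\n0,0.024,0,0,0,0\n0,0.024,0,0,0,0\n0,0.024,0,0,0,0\n0,0.024,0,0,0,0",
)

```text
clock: 10.75
eef_pos: [574.3, 155.5, 135.2]
eef_rot: [3.139, -0.001, 1.513]
wrist_force: [8.0, 1.1, -1.4]
finger_gap: 11.8
finger_force: 40.0
```

step_hand(
  increments="0,0,0,0,0,0\n0,0,0,0,0,0\n0,0,0,0,0,0\n0,0,0,0,0,0\n0,0,0,0,0,0",
)

```text
clock: 11.25
eef_pos: [574.4, 155.4, 135.2]
eef_rot: [3.139, -0.001, 1.513]
wrist_force: [8.1, 1.8, -2.2]
finger_gap: 11.8
finger_force: 40.0
```

```bash
python3 -c "
from cell import manip
s=manip.read_state();print(s['qd'].round(4),s['wrist_force'].round(1))
print(manip.sign_off())"
```

```text
[-0.0005  0.0011 -0.0012 -0.0007  0.0011  0.0008] [ 8.1  1.8 -2.2]
the job is handed in; nothing more can be done
None
```

I handed the job in at 11.3 s with the sample holder released and flush in the port, and the slide still gripped with its pointer between the fork's teeth, about 1 mm from the mark by my measurement; sign-off gave no verdict.

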